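# Hang the peg caddy, hold a quilt peg open around the ticket card

### The job

Get this laundry order ready: hang the green peg caddy by its white handle on the hook of the steel stand and let go of it, then take the blue quilt peg off the peg bar and hold it squeezed wide open, jaws down, around the top edge of the upright ticket card, with the card between the jaws but not touched, so that I can slip a receipt in. Finish while still holding the peg gaping there; leave the other pegs and everything else where they are.

Things in the scene. Friction and masses are not known exactly. Their poses are not given: they have to be found in the camera images.
- caddy: loose green open-topped plastic box (80 mm in x, 120 in y, 65 high, white stripe, 0.2 to 0.33 kg) with a rigid white arch handle over its middle: an upright plate 8 thick (x), 120 long (y), 30 tall, lower edge 135 and top 165 above the underside, on a strut at each end (inner gap 108). Origin: centre of its underside, z up
- caddy_grip (a point): middle of the top edge of the caddy's handle plate, 165 mm above the caddy's underside; pinch the 8 mm thickness along the caddy's x from above. The plate's lower edge is 30 mm below this point; fingertips that reach below it would meet the hook
- caddy_under (a point): middle of the lower edge of the caddy's handle plate, the part that rests on the hook
- hook_stand: fixed steel stand: dark foot, 18 mm round post 218 mm high, and a 10 mm round rod pointing along its own -x. Origin: post's foot on the table, z up. Rod axis: 210 high at the post, a flat seat at 200 high from 66 to 84 mm in front of the post, then up to the tip 98 mm in front (its top 223 high). The handle plate goes over the tip from the -x end and lies across the rod
- hook_seat (a point): top of the rod at the middle of the hook's seat, 205 mm above the table; its x axis is the stand's x (the rod points to -x)
- peg_bar: fixed grey foot (100 x 250 x 12 mm) with an upright aluminium plate 4 mm thick (x) and 240 long (y), top edge 65 mm above the table. Three quilt pegs are clipped on its top edge, 78 mm apart, in any order
- peg_blue: loose blue quilt peg (big spring clothes peg), jaws down, 24 mm wide (y), 60 g, clipped on the bar. Origin: centre of its steel pivot, 101 mm above the table at the start; x: the way it opens, y: pivot axis, z: up to the handles. Handles end 50 mm above the pivot, 55 mm apart over their outsides (21 when squeezed to the stop); jaws end 52 below it and overlap the bar by 16 mm
- peg_blue_tip (a point): point midway between the ends of the blue peg's jaws, 52 mm below its pivot
- peg_blue_a (a joint): how far a lever of the blue peg is turned open, rad (the other equally): 0 on the 4 mm bar, -0.035 shut, 0.32 at the stop. Pinching the handles together along the peg's x, near their tops and from above, opens the jaws against the spring: 7 N at first, 14 N at the stop, where the handles' outsides are parallel and the jaw ends gape 36 mm
- card_stand: fixed ticket card: black foot 80 x 110 x 18 mm and an upright stiff white card with an orange band, 4 mm thick (x), 90 wide (y), top edge 135 mm above the table. Origin: underside centre
- card_top (a point): middle of the card's top edge; x: across the card's thickness, y: along the edge, z: up
- peg_yellow: yellow quilt peg, same shape and size as the blue peg, clipped on the same bar; a bystander
- peg_white: white quilt peg, same shape and size as the blue peg, clipped on the same bar; a bystander
- detergent: blue bottle, 72 mm across, 190 tall, a bystander (origin: underside centre)
- softener: orange bottle, 60 mm across, 150 tall, a bystander (origin: underside centre)
- dose_cup: small grey cup, 52 mm across, 45 tall, a bystander (origin: underside centre)
- lint_brush: brush lying on the table, a bystander
- soap_tin: flat round metal tin, 70 mm across, 40 tall, a bystander (origin: underside centre)
There are look-alikes about, which are no part of the job. There is more than one size of the peg_blue; the one meant has the size given above. Leave any red look-alike of the caddy alone.

How it is judged:
By the outcome, as a careful person would: the job done as asked, in the order asked, and still so for the second after the job is handed in, while the arm keeps its last pose, push and grip.
It also fails if it takes over 51 s, if anything falls off the work surface, if the arm or the gripper's body presses on something with over 40 N, if the wrist force passes 120 N, or if a joint passes its speed limit or range.

### The arm

A 7-joint arm with a two-finger parallel gripper is mounted at the origin on the work surface. World frame = base frame: x ahead of the robot, y to its left, z up, the work surface at z = 0. Lengths are in m, angles in rad, forces in N, time in s.
With the tool pointing down it reaches from about 0.425 to 0.925 m from the base axis. Payload 6.8 kg.
Tool frame: the origin (TCP) lies at the very end of the fingers, on their centre line; the grasp point (between the pads) lies 19 mm behind it; z points along the fingers, y is the line along which they close (so a half turn about z gives the same grasp; the last joint's range is limited). The gripper opens to 85 mm and grips with 20 to 120 N. Pads are 22 mm wide; open, the fingers measure 114 mm over their backs; the gripper's body (76 mm by 85 mm) begins 54 mm behind the grasp point. The pads swing forward as they close: fully open they stand 13 mm farther back than shut.
Start: joints at [1.171, 0.477, 0.022, 1.555, -0.011, 1.109, -0.083], TCP at [0.194, -0.646, 0.231] pointing down, gripper open.
Joint ranges: [-2.96, 2.96], [-0.34, 2.1], [-1.41, 1.46], [0.24, 2.44], [-1.37, 4.51], [0.17, 1.92], [-2.96, 2.96]. Speed limits (rad/s): [2.39, 2.39, 3.14, 3.14, 3.14, 3.14, 3.14].

### API

Orientations are given as a unit quaternion [w, x, y, z].
In Python, from station import bot gives the robot as it stands. The module is installed in compiled form; this text tells all that it offers.
- The arm moves only by the shell command python3 -m jog 'ROWS' [OPENING] [FORCE]. ROWS is JSON, a list of rows, each a list of 4 numbers: the shift along the tool's x, y, z in cm, then the turn about the tool's z in rad. In form: [[x, y, z, spin], ...]. A call has 1 to 20 rows; each row is the pose to reach, as a shift and turn from the pose commanded when the call began, along the tool's axes at that moment; what a row does not reach only later rows make up. A row lasts 1/12 s, in which the tool goes at most 41.7 mm and 7.16 degrees, less where a joint would pass 70% of its speed; a pose out of reach is approached as far as the arm can. A call with a gripper value outside its range is refused whole. OPENING is the closure, from -1 (fully open) to 1 (shut), set as the call begins (- or left out, the last holds). The fingers move at their own pace and stop on an object; FORCE is the grip in N (left out, the last holds). Time passes only in rows, so rows that repeat a pose let the fingers close. It gives the time, the measured TCP pose, the force, the opening and the grip force at its end, in the units of the state.
- bot.get_obs(): the state, without advancing time (a new reading comes with each control period).
- bot.read_camera(name): name is "scene" or "side" or "wrist"; returns a dict with "pixels" (384x512x3 uint8, red, green, blue), "depth" (384x512 float32, m along the optical axis (not along the pixel's ray), 0 where there is no reading), "fovy" (degrees; the focal length in pixels is half the picture's height over the tangent of half this angle, whatever the lens; pixels are square), "cx", "cy" (the principal point, pixels), "distortion" ([k1, k2, p1, p2, k3] as OpenCV has them; the pictures are not rectified), "pose" (4x4, takes a point from camera to world coordinates). Camera axes: x right, y down, z forward; pixel columns grow to the right and rows downward; lengths in m; the calibration is good to about 2 mm. A picture is of the moment at which its call begins.
- bot.hand_in(): hands the job in; it is judged then, once.
The state is a dict: "t": time; "q": joint angles; "joint_vel": joint speeds; "joint_torque": joint torques, N m; "eef_pos": TCP position; "tool_rot": TCP orientation; "contact_force": force on the tool from outside, world axes, zero at the start; "torque": the same for the moment, N m; "gripper_width": opening from 0.0 (shut) to 1.0 (fully open); "grasp_force": force on a finger pad.
Only numpy, scipy, OpenCV 4.12 (cv2) and the standard library are available. Lean on these libraries where they do the work, as an engineer would, in place of code of your own. Each camera call takes 0.05 s, during which the arm holds its last target. There are 200 camera calls.

## Working session

There is one attempt and no reset: what is moved stays moved. The work goes in short steps, Python scripts to look and compute and a shell command to move; the robot and the scene stay as the last step left them, time stands still between calls to the robot, and variables do not carry over. Pictures are saved under pics/ and viewed, at most 12 in all, crops included, and the job is handed in when it is done.

```bash
mkdir -p pics; cat > h.py <<'E'
import numpy as np, cv2, pickle
from station import bot
def cap(n):
    c=bot.read_camera(n); c['f']=c['pixels'].shape[0]/2/np.tan(np.radians(c['fovy'])/2)
    c['K']=np.array([[c['f'],0,c['cx']],[0,c['f'],c['cy']],[0,0,1]]); c['D']=np.array(c['distortion'],float); return c
def cloud(c):
    h,w=c['depth'].shape; uv=np.stack(np.meshgrid(np.arange(w),np.arange(h)),-1).reshape(-1,1,2).astype(np.float64)
    n=cv2.undistortPoints(uv,c['K'],c['D']).reshape(h,w,2); d=c['depth'][...,None]
    p=np.concatenate([n*d,d],-1); T=np.array(c['pose']); P=p@T[:3,:3].T+T[:3,3]; P[c['depth']<=0]=np.nan; return P
def ray_z(c,uv,z):
    n=cv2.undistortPoints(np.array(uv,float).reshape(-1,1,2),c['K'],c['D']).reshape(-1,2); T=np.array(c['pose'])
    d=np.c_[n,np.ones(len(n))]@T[:3,:3].T; o=T[:3,3]; return o+d*((z-o[2])/d[:,2])[:,None]
def proj(c,p):
    T=np.linalg.inv(np.array(c['pose'])); r,_=cv2.Rodrigues(T[:3,:3]); return cv2.projectPoints(np.array(p,float).reshape(-1,3),r,T[:3,3],c['K'],c['D'])[0].reshape(-1,2)
def save(c,n,crop=None,s=1):
    im=c['pixels'][...,::-1]
    if crop: im=im[crop[1]:crop[3],crop[0]:crop[2]]
    cv2.imwrite('pics/'+n,cv2.resize(im,None,fx=s,fy=s,interpolation=cv2.INTER_CUBIC))
E
python3 - <<'E'
from h import *
o=bot.get_obs()
print({k:np.round(v,3) for k,v in o.items()})
ims=[]
for n in ['scene','side']:
    c=cap(n); pickle.dump(c,open(n+'0.pkl','wb')); save(c,n+'0.png',s=1.5); print(n,np.round(c['pose'],3).tolist(),c['f'])
E
```

```text
{'t': np.float64(0.0), 'q': array([ 1.171,  0.478,  0.022,  1.556, -0.011,  1.109, -0.083]), 'joint_vel': array([ 0.001,  0.001, -0.   , -0.002, -0.001, -0.   , -0.   ]), 'joint_torque': array([ 0.0000e+00, -5.9645e+01,  1.6080e+00, -2.8119e+01,  1.2000e-02,
        9.0000e-03, -0.0000e+00]), 'eef_pos': array([ 0.194, -0.646,  0.23 ]), 'tool_rot': array([-0.001,  0.989,  0.145, -0.   ]), 'contact_force': array([ 0.439, -0.617, -0.348]), 'torque': array([-0.002,  0.017,  0.018]), 'grasp_force': np.float64(0.0), 'gripper_width': np.float64(0.999)}
scene [[-0.872, 0.393, -0.293, 0.83], [0.49, 0.684, -0.54, 0.558], [-0.011, -0.614, -0.789, 0.879], [0.0, 0.0, 0.0, 1.0]] 375.3067392869931
side [[0.987, -0.081, 0.139, 0.399], [-0.16, -0.608, 0.777, -0.755], [0.022, -0.789, -0.613, 0.767], [0.0, 0.0, 0.0, 1.0]] 368.1872266770597
```

View pics/scene0.png

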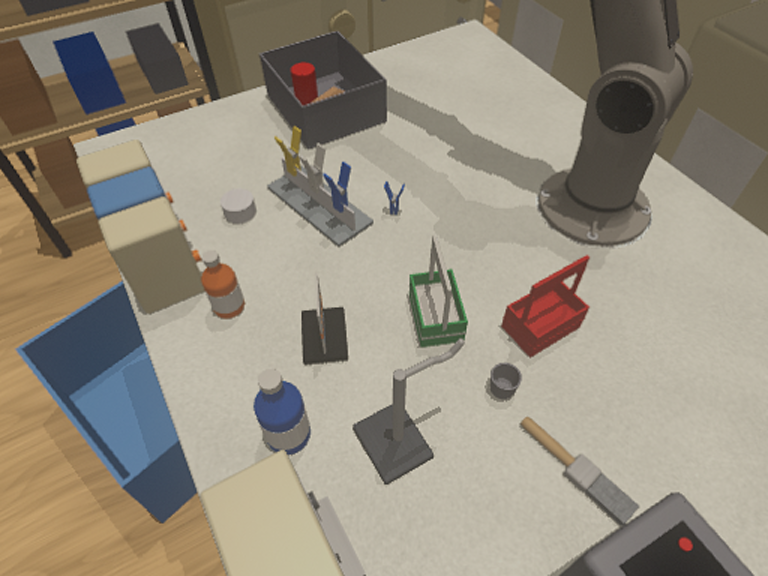

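View pics/side0.png

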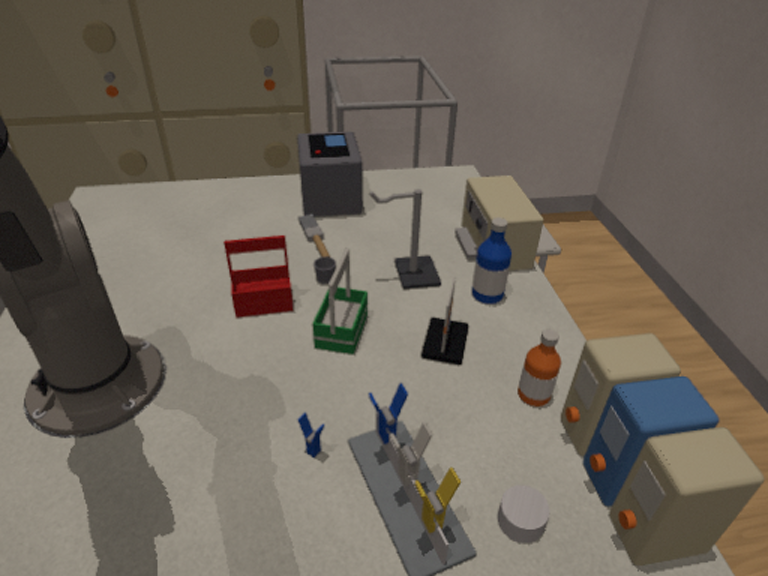

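The candidates, in scene view pixels at 1.5x:
- Blue peg: on the bar (342,190), or the small blue one standing on the table (394,198). The one on the bar is the full-size peg.
- Caddy: green (437,305), or red (545,305). Green is the one asked for.

Next I measure.

```bash
python3 - <<'E'
from h import *
np.set_printoptions(precision=4,suppress=True)
S={n:pickle.load(open(n+'0.pkl','rb')) for n in ['scene','side']}
for n,c in S.items():
    P=cloud(c); H=cv2.cvtColor(c['pixels'],cv2.COLOR_RGB2HSV); h,s,v=[H[...,i].astype(int) for i in range(3)]
    z=P[...,2]; ok=np.isfinite(z)
    def st(name,m,show=True):
        p=P[m]; 
        if len(p)<5: print(n,name,len(p));return
        r=cv2.minAreaRect(p[:,:2].astype(np.float32)*1000); print(n,name,len(p),'rect',np.round(r[0],1),np.round(r[1],1),round(r[2],1),'med',np.median(p,0),'z',np.percentile(z[m],[2,98]))
    g=(h>45)&(h<85)&(s>120)&ok; 
    st('green',g); st('greenrim',g&(z>.058)&(z<.07))
    cc=np.median(P[g],0); near=lambda q,d:(np.hypot(P[...,0]-q[0],P[...,1]-q[1])<d)
    st('handle',ok&near(cc,.1)&(z>.138)&(z<.172)&(s<60)); 
    b=(h>105)&(h<130)&(s>120)&ok&(z>.01)
    k,lab,stt,cen=cv2.connectedComponentsWithStats(b.astype(np.uint8))
    for i in range(1,k):
        if stt[i,4]>30: st('blue px%s'%np.round(cen[i]),lab==i)
    st('yellow',(h>20)&(h<32)&(s>170)&ok&(z>.05)&(P[...,0]>.2)&(z<.16))
    # card
    px=(323/1.5,310/1.5) if n=='scene' else (449/1.5,315/1.5)
    W=np.zeros_like(g); W[int(px[1])-40:int(px[1])+40,int(px[0])-35:int(px[0])+35]=1
    st('card',W&ok&(z>.05)&(z<.15)); st('cardfoot',W&ok&(z>.012)&(z<.025)&(v<70))
    px=(400/1.5,400/1.5) if n=='scene' else (410/1.5,230/1.5)
    W=np.zeros_like(g); W[int(px[1])-55:int(px[1])+60,int(px[0])-45:int(px[0])+55]=1
    st('post',W&ok&(z>.05)&(z<.19)); st('rod',W&ok&(z>.195)&(z<.24))
    if n=='scene': 
        m=W&ok&(z>.195)&(z<.24); p=P[m]; i=np.argsort(p[:,0]); print(p[i][::max(1,len(i)//25)])
E
```

```text
scene green 25 rect [448.5  79.6] [127.2  66. ] 81.7 med [0.4351 0.1201 0.0649] z [0.0626 0.0667]
scene greenrim 25 rect [448.5  79.6] [127.2  66. ] 81.7 med [0.4351 0.1201 0.0649] z [0.0626 0.0667]
scene handle 222 rect [458.4  79.7] [121.5   8.7] 69.1 med [0.4626 0.0875 0.1627] z [0.1394 0.1665]
scene yellow 1
scene card 139 rect [658.8  16.8] [89.3  4.4] 67.2 med [0.6629 0.0279 0.1189] z [0.0557 0.1367]
scene cardfoot 639 rect [659.3  17.1] [111.6  77.4] 67.8 med [0.6673 0.0261 0.0175] z [0.0136 0.0208]
scene post 398 rect [557.5 168.6] [243.4  79.3] 29.4 med [0.6361 0.2506 0.0762] z [0.0515 0.1848]
scene rod 327 rect [593.3 252.2] [ 17.1 111.5] 88.1 med [0.6057 0.252  0.2121] z [0.1978 0.2215]
[[0.5375 0.2503 0.2196]
 [0.5444 0.2495 0.22  ]
 [0.5477 0.2517 0.2141]
 [0.5514 0.2503 0.2113]
 [0.5552 0.253  0.2064]
 [0.5602 0.246  0.2044]
 [0.5661 0.2512 0.2048]
 [0.5721 0.2529 0.2044]
 [0.578  0.2506 0.2059]
 [0.5854 0.254  0.2093]
 [0.5911 0.2476 0.2126]
 [0.5971 0.2535 0.2105]
 [0.602  0.254  0.2074]
 [0.6079 0.2516 0.213 ]
 [0.6134 0.2492 0.21  ]
 [0.6193 0.2509 0.214 ]
 [0.6247 
[... 1221 characters left out ...]
 282.] 43 rect [ 907.3 -370.5] [31.4  5.5] 2.4 med [ 0.9093 -0.3716  0.1835] z [0.1753 0.1891]
side blue px[210. 294.] 84 rect [ 388.9 -210.4] [16.2 27.8] 47.1 med [ 0.3883 -0.2146  0.0299] z [0.011  0.0773]
side yellow 382 rect [ 537.4 -382.2] [53.2 22.2] 16.2 med [ 0.5473 -0.3833  0.1193] z [0.0559 0.1515]
side card 474 rect [716.1 110.4] [166.  278.5] 1.7 med [0.7617 0.12   0.0891] z [0.0519 0.1341]
side cardfoot 855 rect [704.7 122.1] [347.4 204.1] 89.9 med [0.6565 0.0246 0.0156] z [0.0121 0.0205]
side post 1897 rect [624.6 280.7] [592.3 387. ] 74.3 med [0.7533 0.2907 0.1155] z [0.0528 0.1697]
side rod 148 rect [590.5 247.5] [ 21.5 107.9] 87.7 med [0.5969 0.2436 0.2074] z [0.1966 0.2183]
```

```bash
cat >> h.py <<'E'
def toolaxes():
    w,x,y,z=bot.get_obs()['tool_rot']; from scipy.spatial.transform import Rotation as R; return R.from_quat([x,y,z,w]).as_matrix()
def plan(tgts,yaw=None,pos=None):
    "tgts world TCP points; yaw = wanted world angle (deg) of tool y (mod 180)"
    o=bot.get_obs(); M=toolaxes(); p=np.array(o['eef_pos']) if pos is None else np.array(pos)
    a=np.degrees(np.arctan2(M[1,1],M[0,1])); sp=0
    if yaw is not None: sp=-np.radians((yaw-a+90)%180-90)
    print('t',round(float(o['t']),2),'pos',np.round(o['eef_pos'],4),'yaw_y',round(a,1),'tilt',np.round(M[:,2],3),'F',np.round(o['contact_force'],1),'w',round(float(o['gripper_width']),3),'g',round(float(o['grasp_force']),1),'q7',round(float(o['q'][6]),2))
    for t in tgts: print('row',np.round(M.T@(np.array(t)-p)*100,2),'spin',round(sp,3))
E
python3 - <<'E'
from h import *
c=pickle.load(open('side0.pkl','rb')); save(c,'crop0.png',(190,150,320,380),2.5)
plan([[.45,-.30,.25],[.4575,.078,.24]],-20.9)
E
```

```text
t 0.1 pos [ 0.194  -0.646   0.2304] yaw_y -73.3 tilt [-0.001  0.002 -1.   ] F [-0.4  0.  -0.6] w 0.996 g 0.0 q7 -0.08
row [ 34.47 -25.77  -1.92] spin -0.914
row [ 46.06 -61.76  -0.86] spin -0.914
```

View pics/crop0.png

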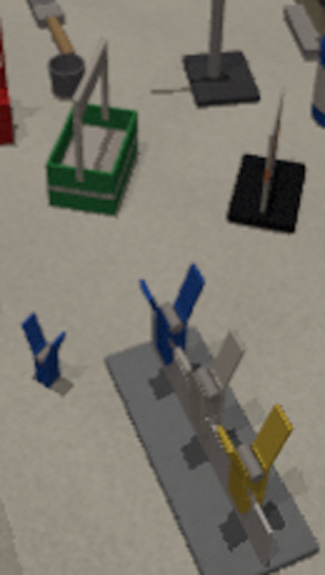

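The crop confirms both choices. The full-size blue peg is on the end of the bar at crop (172,315), and the small look-alike is at (43,350). The green caddy is at (93,150).

```bash
python3 -m jog '[[34.5,-25.8,-2,-0.9],[34.5,-25.8,-2,-0.9],[34.5,-25.8,-2,-0.9],[34.5,-25.8,-2,-0.9],[34.5,-25.8,-2,-0.9],[34.5,-25.8,-2,-0.9],[34.5,-25.8,-2,-0.9],[34.5,-25.8,-2,-0.9],[34.5,-25.8,-2,-0.914],[34.5,-25.8,-2,-0.914],[46,-61.8,-1,-0.914],[46,-61.8,-1,-0.914],[46,-61.8,-1,-0.914],[46,-61.8,-1,-0.914],[46,-61.8,-1,-0.914],[46,-61.8,-1,-0.914],[46,-61.8,-1,-0.914],[46,-61.8,-1,-0.914],[46,-61.8,-1,-0.914],[46,-61.8,-1,-0.914]]' -1; python3 - <<'E'
from h import *
c=cap('wrist'); save(c,'w1.png',s=1.2); pickle.dump(c,open('w1.pkl','wb'))
P=cloud(c); z=P[...,2]; m=np.isfinite(z)&(z>.15)&(z<.175)&(np.hypot(P[...,0]-.4575,P[...,1]-.078)<.08)
r=cv2.minAreaRect(P[m][:,:2].astype(np.float32)*1000); print(m.sum(),r,np.median(z[m]))
plan([[.4575,.078,.141]],-20.9)
E
```

```text
t: 1.77
eef_pos: [0.4562, 0.084, 0.2416]
tool_rot: [-0.001, 0.822, 0.57, 0.001]
contact_force: [0.2, 0.5, -0.3]
gripper_width: 0.998
grasp_force: 0.0
1315 ((458.69805908203125, 79.19546508789062), (119.806396484375, 8.020185470581055), 69.309814453125) 0.16504393523586366
t 1.82 pos [0.4563 0.0848 0.2416] yaw_y -20.4 tilt [ 0.001  0.003 -1.   ] F [ 0.3  1.1 -0.1] w 1.003 g 0.0 q7 -0.78
row [-0.63  0.35 10.05] spin 0.009
```

View pics/w1.png

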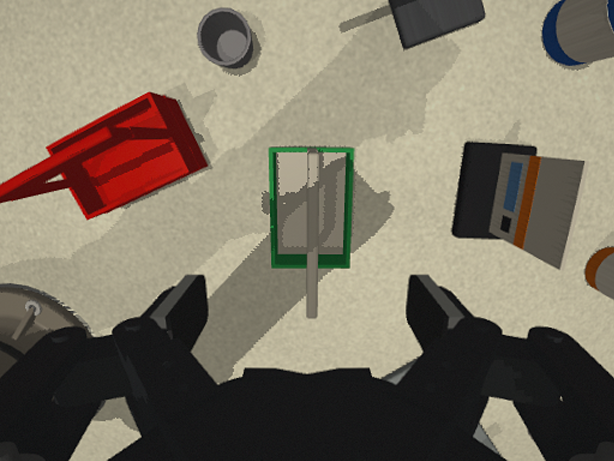

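Wrist view: the handle plate is centred at (312,235), and the gripper sits over it with its closing line along caddy x. I now descend.

```bash
python3 -m jog '[[0,0,3,0],[0,0,5,0],[0,0,6,0],[0,0,6,0],[0,0,6,0],[0,0,6,0]]' -1; python3 - <<'E'
from h import *
plan([[.4587,.0792,.143]],-20.7)
E
```

```text
t: 2.32
eef_pos: [0.4577, 0.0777, 0.1823]
tool_rot: [0.0, 0.824, 0.567, 0.001]
contact_force: [0.6, 0.5, 0.4]
gripper_width: 1.0
grasp_force: 0.0
t 2.32 pos [0.4577 0.0777 0.1823] yaw_y -20.9 tilt [ 0.001  0.    -1.   ] F [0.6 0.5 0.4] w 1.0 g 0.0 q7 -0.84
row [0.17 0.03 3.93] spin -0.004
```

```bash
python3 -m jog '[[0.15,0,1.5,0],[0.15,0,3,0],[0.15,0,3.9,0],[0.15,0,3.9,0],[0.15,0,3.9,0]]' -1 && python3 -m jog '[[0,0,0,0],[0,0,0,0],[0,0,0,0],[0,0,0,0],[0,0,0,0],[0,0,0,0],[0,0,0,0],[0,0,0,0],[0,0,0,0],[0,0,0,0]]' 1 50; python3 - <<'E'
from h import *
plan([[.46,.08,.24]])
E
```

```text
t: 2.73
eef_pos: [0.4578, 0.0792, 0.1428]
tool_rot: [0.0, 0.824, 0.567, 0.0]
contact_force: [0.1, 0.5, -1.0]
gripper_width: 1.003
grasp_force: 0.0
t: 3.57
eef_pos: [0.4578, 0.0791, 0.1424]
tool_rot: [0.0, 0.824, 0.567, 0.0]
contact_force: [1.4, -0.2, 1.8]
gripper_width: 0.079
grasp_force: 51.6
t 3.57 pos [0.4578 0.0791 0.1424] yaw_y -20.9 tilt [ 0.  0. -1.] F [ 1.4 -0.2  1.8] w 0.079 g 51.6 q7 -0.9
row [ 0.16  0.18 -9.76] spin 0
```

```bash
python3 -m jog '[[0,0,-2,0],[0,0,-5,0],[0,0,-8,0],[0,0,-11,0],[3,-1,-11,-0.05],[6,-2,-11,-0.12],[9,-3,-11,-0.2],[12,-4,-11,-0.27],[15,-4.5,-11,-0.33],[16.4,-5,-11,-0.35],[16.4,-5,-11,-0.35],[16.4,-5,-11,-0.35],[16.4,-5,-11,-0.35],[16.4,-5,-11,-0.35]]'; python3 - <<'E'
from h import *
c=cap('side'); save(c,'s1.png',(170,90,390,270),3); pickle.dump(c,open('s1.pkl','wb'))
c=cap('scene'); pickle.dump(c,open('c1.pkl','wb')); P=cloud(c); z=P[...,2]
m=np.isfinite(z)&(z>.215)&(z<.245)&(np.hypot(P[...,0]-.47,P[...,1]-.2505)<.085)&(P[...,0]<.5); print('plate/low',m.sum(),P[m].min(0) if m.any() else'',P[m].max(0) if m.any() else '')
plan([[.565,.2505,.2524],[.565,.2505,.2124]],-1)
E
```

```text
t: 4.73
eef_pos: [0.4694, 0.2485, 0.2518]
tool_rot: [0.0, 0.713, 0.701, -0.001]
contact_force: [-0.3, 0.2, -2.3]
gripper_width: 0.078
grasp_force: 51.2
plate/low 61 [0.46456367 0.18827616 0.21509403] [0.47508819 0.30871799 0.24493897]
t 4.83 pos [0.4695 0.2488 0.2522] yaw_y -1.0 tilt [-0.    -0.001 -1.   ] F [-0.5 -0.  -2.5] w 0.08 g 51.2 q7 -0.84
row [ 0.33  9.55 -0.02] spin 0.0
row [0.34 9.55 3.98] spin 0.0
```

View pics/s1.png

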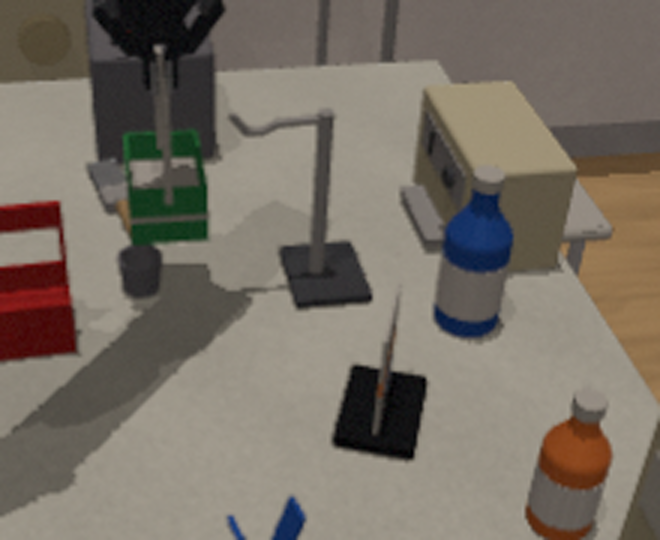

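The caddy is held level at crop (165,170), in front of the hook tip at (235,118). Next I move it over the tip and lower it.

```bash
python3 -m jog '[[0.2,2,0,0],[0.2,4,0,0],[0.2,6,0,0],[0.2,8,0,0],[0.2,9.5,0,0],[0.2,9.5,0,0],[0.2,9.5,0,0],[0.2,9.5,1,0],[0.2,9.5,2,0],[0.2,9.5,3,0],[0.2,9.5,3.5,0],[0.2,9.5,3.5,0],[0.2,9.5,3.5,0]]'; python3 - <<'E'
from h import *
c=cap('side'); save(c,'s2.png',(170,60,390,240),3)
plan([[.565,.2505,.2124]],-1)
E
```

```text
t: 5.92
eef_pos: [0.5639, 0.2506, 0.2168]
tool_rot: [-0.0, 0.712, 0.702, -0.001]
contact_force: [1.4, 0.5, -2.2]
gripper_width: 0.081
grasp_force: 51.1
t 5.97 pos [0.5643 0.2509 0.2174] yaw_y -0.8 tilt [ 0.  0. -1.] F [ 0.7  0.  -2.9] w 0.086 g 51.1 q7 -0.82
row [-0.04  0.07  0.5 ] spin 0.003
```

View pics/s2.png

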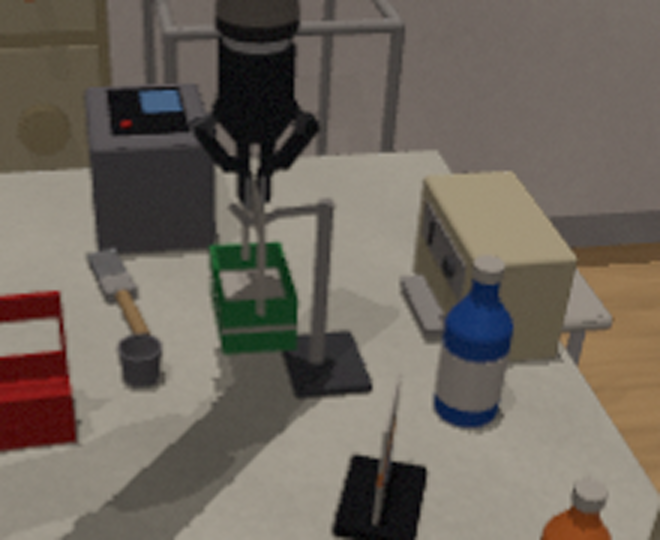

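The handle is over the seat at crop (255,210), with the rod passing through the arch. I lower it onto the rod until the weight transfers.

```bash
python3 -m jog '[[0,0,0.3,0],[0,0,0.4,0],[0,0,0.5,0],[0,0,0.5,0],[0,0,0.5,0]]'
```

```text
t: 6.38
eef_pos: [0.5645, 0.2508, 0.2125]
tool_rot: [0.0, 0.712, 0.702, 0.0]
contact_force: [0.5, -0.6, -2.2]
gripper_width: 0.084
grasp_force: 51.3
```

```bash
python3 -m jog '[[0,0,0.1,0],[0,0,0.2,0],[0,0,0.2,0],[0,0,0.2,0]]'
```

```text
t: 6.72
eef_pos: [0.5646, 0.2509, 0.212]
tool_rot: [0.001, 0.712, 0.702, 0.0]
contact_force: [-3.6, -2.3, 8.4]
gripper_width: 0.083
grasp_force: 53.0
```

```bash
python3 -m jog '[[0,0,-0.1,0],[0,0,-0.1,0]]' && python3 -m jog '[[0,0,0,0],[0,0,0,0],[0,0,0,0],[0,0,0,0],[0,0,0,0],[0,0,0,0]]' 0.3 20 && python3 -m jog '[[0,0,-1,0],[0,0,-2,0],[0,0,-4,0],[0,0,-7,0],[0,0,-10,0],[0,0,-10,0],[0,0,-10,0],[0,0,-10,0]]'; python3 - <<'E'
from h import *
c=cap('side'); save(c,'s3.png',(170,60,390,240),3)
plan([])
E
```

```text
t: 6.88
eef_pos: [0.5645, 0.2508, 0.2121]
tool_rot: [0.0, 0.712, 0.702, 0.0]
contact_force: [-2.0, -1.1, 5.3]
gripper_width: 0.083
grasp_force: 52.1
t: 7.38
eef_pos: [0.5719, 0.2504, 0.2139]
tool_rot: [0.003, 0.714, 0.7, 0.006]
contact_force: [16.5, 1.3, 1.3]
gripper_width: 0.346
grasp_force: 6.8
t: 8.05
eef_pos: [0.5639, 0.2508, 0.3109]
tool_rot: [-0.0, 0.712, 0.702, -0.0]
contact_force: [0.8, -0.4, 0.2]
gripper_width: 0.353
grasp_force: 0.0
t 8.1 pos [0.5637 0.2504 0.3102] yaw_y -0.8 tilt [-0.002 -0.001 -1.   ] F [ 0.2 -0.2 -0.2] w 0.354 g 0.0 q7 -0.76
```

View pics/s3.png

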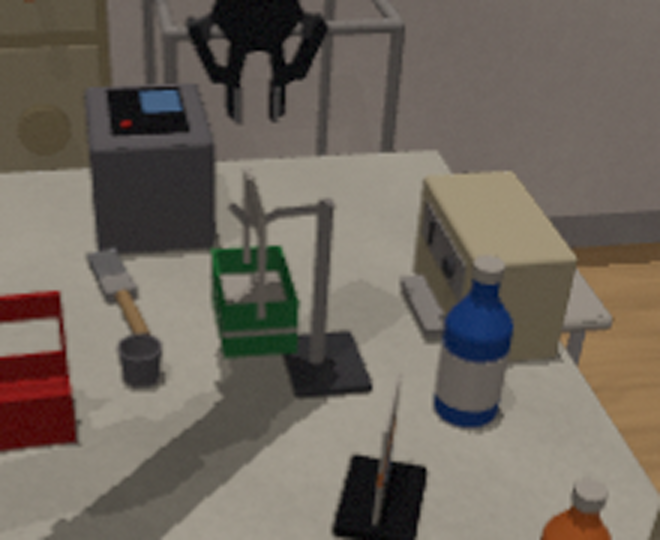

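The caddy hangs free on the hook, upright, at crop (255,300), and the gripper is clear. Next is the peg.

```bash
python3 -m jog '[[-48,-5.4,0,-0.1],[-48,-5.4,0,-0.2],[-48,-5.4,4,-0.28],[-48,-5.4,4,-0.28],[-48,-5.4,4,-0.28],[-48,-5.4,4,-0.28],[-48,-5.4,4,-0.28],[-48,-5.4,4,-0.28],[-48,-5.4,4,-0.28],[-48,-5.4,4,-0.28],[-48,-5.4,4,-0.28],[-48,-5.4,4,-0.28],[-48,-5.4,4,-0.28],[-48,-5.4,4,-0.28],[-48,-5.4,4,-0.28],[-48,-5.4,4,-0.28]]' -1; python3 - <<'E'
from h import *
c=cap('wrist'); save(c,'w2.png',s=1.2); pickle.dump(c,open('w2.pkl','wb'))
P=cloud(c); z=P[...,2]; H=cv2.cvtColor(c['pixels'],cv2.COLOR_RGB2HSV); h,s,v=[H[...,i].astype(int) for i in range(3)]
b=(h>100)&(h<135)&(s>110)&np.isfinite(z)&(np.hypot(P[...,0]-.503,P[...,1]+.229)<.06)
for lo,hi in [(.142,.156),(.12,.156),(.06,.09)]:
    m=b&(z>lo)&(z<hi); p=P[m]; 
    if len(p)>5: print(lo,len(p),cv2.minAreaRect(p[:,:2].astype(np.float32)*1000),p[:,2].max())
# bar plate: grey thin near z .065
m=np.isfinite(z)&(z>.055)&(z<.07)&(s<60)&(np.hypot(P[...,0]-.52,P[...,1]+.30)<.14)
p=P[m]; print(len(p),cv2.minAreaRect(p[:,:2].astype(np.float32)*1000) if len(p)>5 else '')
plan([[.503,-.229,.18]],15)
E
```

```text
t: 9.43
eef_pos: [0.5035, -0.2264, 0.271]
tool_rot: [-0.0, 0.606, 0.795, 0.0]
contact_force: [-0.1, 0.2, 0.6]
gripper_width: 1.001
grasp_force: 0.0
0.142 399 ((501.1777038574219, -226.13034057617188), (53.55171585083008, 23.458833694458008), 14.002046585083008) 0.15343498529081245
0.12 780 ((501.1694030761719, -226.09707641601562), (53.55171585083008, 23.527395248413086), 14.002046585083008) 0.15343498529081245
0.06 49 ((498.54547119140625, -216.0966033935547), (21.365768432617188, 2.9612009525299072), 14.119562149047852) 0.0892129494557008
378 ((515.6972045898438, -284.3935546875), (20.034547805786133, 202.7896270751953), 18.819265365600586)
t 9.48 pos [ 0.5036 -0.2264  0.2712] yaw_y 15.4 tilt [-0.     0.001 -1.   ] F [ 0.4  1.2 -0. ] w 1.0 g 0.0 q7 0.41
row [-0.24 -0.13  9.12] spin 0.006
```

View pics/w2.png

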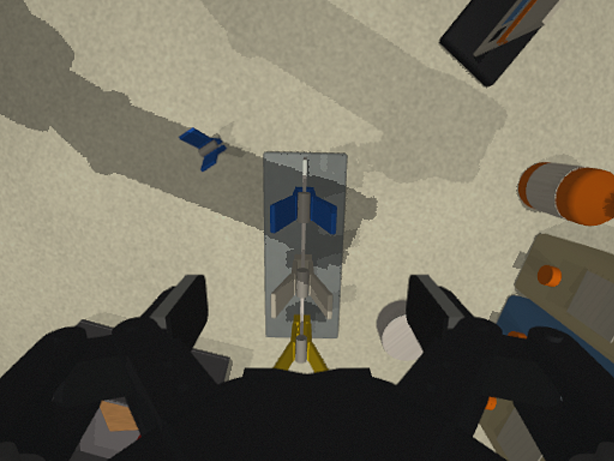

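Wrist view: the blue peg is at (304,212), centred between the fingers. Its neighbours, white at (302,295) and yellow, are behind it. I descend.

```bash
python3 -m jog '[[0.1,-0.2,4,0.024],[0.1,-0.2,8,0.024],[0.1,-0.2,10,0.024],[0.1,-0.2,12,0.024],[0.1,-0.2,13.5,0.024],[0.1,-0.2,14.7,0.024],[0.1,-0.2,14.7,0.024],[0.1,-0.2,14.7,0.024],[0.1,-0.2,14.7,0.024]]' -1; python3 - <<'E'
from h import *
plan([[.5012,-.2261,.124]],14)
E
```

```text
t: 10.23
eef_pos: [0.5019, -0.2277, 0.1254]
tool_rot: [0.001, 0.617, 0.787, 0.0]
contact_force: [-0.1, -0.0, -0.4]
gripper_width: 0.998
grasp_force: 0.0
t 10.23 pos [ 0.5019 -0.2277  0.1254] yaw_y 13.8 tilt [ 0.002 -0.001 -1.   ] F [-0.1 -0.  -0.4] w 0.998 g 0.0 q7 0.28
row [ 0.17 -0.03  0.14] spin -0.003
```

```bash
python3 -m jog '[[0.15,0,0.15,0],[0.15,0,0.15,0],[0.15,0,0.15,0]]' -1 && python3 -m jog '[[0,0,0,0],[0,0,0,0],[0,0,0,0],[0,0,0,0],[0,0,0,0],[0,0,0,0],[0,0,0,0],[0,0,0,0],[0,0,0,0],[0,0,0,0],[0,0,0,0],[0,0,0,0]]' 1 45; python3 - <<'E'
from h import *
plan([[.5012,-.2261,.124]],14)
c=cap('side'); save(c,'s4.png',(200,200,340,380),3)
E
```

```text
t: 10.48
eef_pos: [0.5009, -0.2266, 0.1235]
tool_rot: [0.001, 0.617, 0.787, 0.0]
contact_force: [0.6, -0.3, -0.2]
gripper_width: 0.998
grasp_force: 0.0
t: 11.48
eef_pos: [0.5006, -0.2265, 0.1228]
tool_rot: [0.0, 0.617, 0.787, 0.0]
contact_force: [0.1, -0.0, -0.5]
gripper_width: 0.225
grasp_force: 49.0
t 11.48 pos [ 0.5006 -0.2265  0.1228] yaw_y 13.8 tilt [ 0.  0. -1.] F [ 0.1 -0.  -0.5] w 0.225 g 49.0 q7 0.27
row [ 0.02  0.07 -0.12] spin -0.003
```

View pics/s4.png

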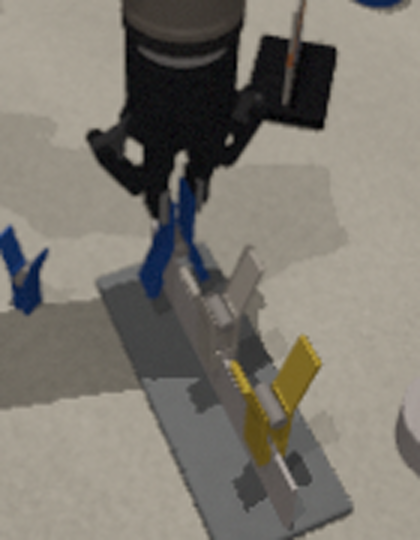

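The jaws gape and sit clear of the bar plate (blue jaws at crop (155,275) and (198,265)). I lift straight up, then carry the peg above the card.

```bash
python3 -m jog '[[0,0,-1,0],[0,0,-2.5,0],[0,0,-5,0],[0,0,-8,0],[0,0,-11,0],[2,2,-14,0.1],[5,5,-14,0.2],[8,8,-14,0.3],[11,11,-14,0.4],[14,14,-14,0.5],[17,17,-14,0.6],[19,20,-14,0.637],[19.9,21.2,-14,0.637],[19.9,21.2,-14,0.637],[19.9,21.2,-14,0.637],[19.9,21.2,-14,0.637],[19.9,21.2,-14,0.637],[19.9,21.2,-14,0.637]]'; python3 - <<'E'
from h import *
np.set_printoptions(precision=4,suppress=True)
Q={}
for n in ['scene','side']:
    c=cap(n); pickle.dump(c,open(n+'5.pkl','wb')); P=cloud(c); z=P[...,2]; H=cv2.cvtColor(c['pixels'],cv2.COLOR_RGB2HSV); h,s,v=[H[...,i].astype(int) for i in range(3)]
    near=np.isfinite(z)&(np.hypot(P[...,0]-.659,P[...,1]-.017)<.07)
    b=near&(h>100)&(h<135)&(s>100)&(z>.17); p=P[b]; print(n,'blue',len(p), p.min(0) if len(p) else '',p.max(0) if len(p) else '')
    if len(p)>5: print(cv2.minAreaRect(p[p[:,2]<.21][:,:2].astype(np.float32)*1000) if (p[:,2]<.21).sum()>5 else '', np.sort(p[:,2])[:8])
    k=near&(z>.05)&(z<.14); p=P[k]; r=cv2.minAreaRect(p[:,:2].astype(np.float32)*1000); print('card',len(p),r,np.percentile(p[:,2],99))
    k=near&(z>.1)&(z<.14); p=P[k]; r=cv2.minAreaRect(p[:,:2].astype(np.float32)*1000); print('cardtop',len(p),r)
c=pickle.load(open('side5.pkl','rb')); save(c,'s5.png',(240,80,360,240),3.5)
plan([[.6588,.0168,.2]],-22.5)
E
```

```text
t: 13.03
eef_pos: [0.6585, 0.0153, 0.263]
tool_rot: [0.0, 0.833, 0.553, -0.0]
contact_force: [0.9, -0.7, -1.0]
gripper_width: 0.227
grasp_force: 49.0
scene blue 52 [0.6411 0.0027 0.1884] [0.6834 0.0358 0.2879]
((662.2369384765625, 24.53681182861328), (16.26911163330078, 45.87367630004883), 45.071685791015625) [0.1884 0.1887 0.1888 0.1899 0.1925 0.1967 0.1989 0.1992]
card 140 ((658.5526123046875, 16.079265594482422), (91.16695404052734, 4.573500633239746), 67.21913146972656) 0.13718043871696714
cardtop 88 ((658.63427734375, 15.895610809326172), (90.89152526855469, 4.281829357147217), 67.21697998046875)
side blue 177 [ 0.6106 -0.0199  0.1856] [0.6857 0.0246 0.4275]
((657.3330078125, 12.191696166992188), (24.06513786315918, 46.87732696533203), 65.98199462890625) [0.1856 0.1857 0.1858 0.1861 0.1868 0.187  0.1885 0.189 ]
card 114 ((656.4786376953125, 10.730293273925781), (92.33899688720703, 4.436809062957764), 66.61625671386719) 0.13417802245445157
cardtop 61 ((656.5013427734375, 11.625003814697266), (90.7046890258789, 3.721628189086914), 67.16885375976562)
t 13.13 pos [0.6587 0.016  0.2631] yaw_y -22.8 tilt [ 0.    -0.001 -1.   ] F [ 0.3  0.3 -0.4] w 0.228 g 49.0 q7 -0.72
row [ 0.08 -0.03  6.31] spin -0.005
```

View pics/s5.png

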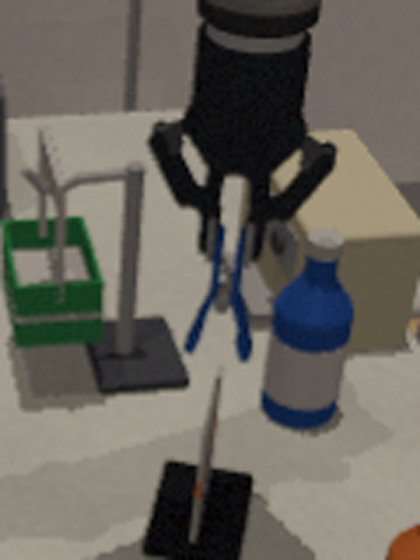

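The peg is held wide open at crop (222,300), centred over the card at (208,440), with the jaws lined up to within 1 mm. I lower it around the card.

```bash
python3 -m jog '[[0,0,1.5,0],[0,0,3,0],[0,0,4,0],[0,0,5,0],[0,0,6,0],[0,0,6.6,0],[0,0,6.6,0],[0,0,6.6,0],[0,0,6.6,0],[0,0,6.6,0],[0,0,6.6,0]]'; python3 - <<'E'
from h import *
np.set_printoptions(precision=4,suppress=True)
c=cap('side'); save(c,'s6.png',(170,80,360,240),4)
P=cloud(c); z=P[...,2]; H=cv2.cvtColor(c['pixels'],cv2.COLOR_RGB2HSV); h,s,v=[H[...,i].astype(int) for i in range(3)]
near=np.isfinite(z)&(np.hypot(P[...,0]-.659,P[...,1]-.017)<.07)
p=P[near&(h>100)&(h<135)&(s>100)&(z>.1)]; n=np.array([.922,-.387]); 
q=p[p[:,2]<.145]; print(np.sort(p[:,2])[:6], cv2.minAreaRect(q[:,:2].astype(np.float32)*1000))
plan([])
E
```

```text
t: 14.05
eef_pos: [0.6594, 0.0175, 0.1975]
tool_rot: [0.0, 0.832, 0.554, 0.001]
contact_force: [-0.7, -0.4, -0.9]
gripper_width: 0.223
grasp_force: 49.0
[0.1198 0.1202 0.1204 0.1212 0.1216 0.1219] ((655.266845703125, 9.81319808959961), (24.209787368774414, 47.3753662109375), 77.65216827392578)
t 14.1 pos [0.6593 0.0174 0.1974] yaw_y -22.7 tilt [ 0.001  0.    -1.   ] F [-0.2  0.2  1.5] w 0.223 g 49.0 q7 -0.75
```

View pics/s6.png

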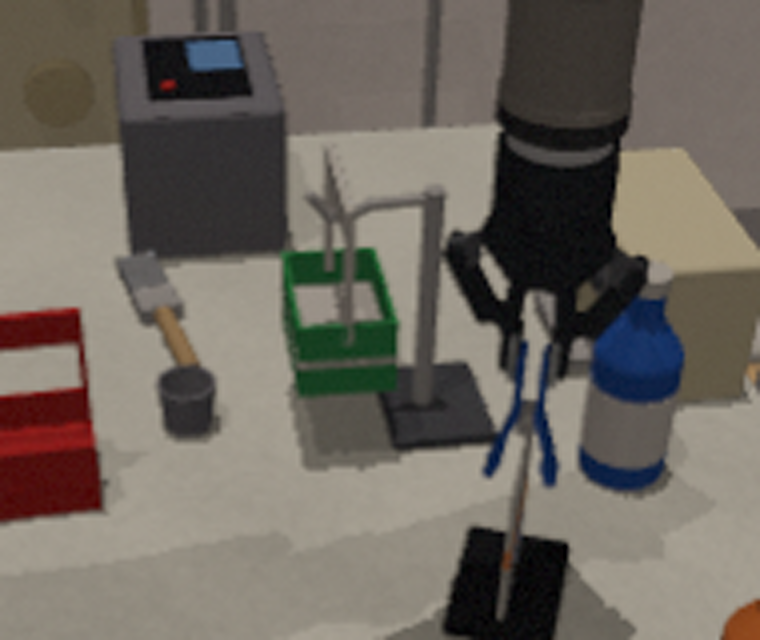

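The jaws at crop (492,470) and (548,475) straddle the card's top edge without touching it. The caddy is still hanging at (340,330), so I hand in.

```bash
python3 -c "
from station import bot
print(bot.hand_in())"
```

```text
the job is handed in; nothing more can be done
None
```

The green caddy hangs free on the hook, and the blue quilt peg is held squeezed open around the card's top edge without touching it; I handed in at about 14 s, and no verdict came back.

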